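# Free a seized latch and fill the sample crate

## Robot

A 6-joint arm with a two-finger parallel gripper is mounted at the origin on the work surface. World frame = base frame: x ahead of the robot, y to its left, z up, the work surface at z = 0. Lengths are in m, angles in rad, forces in N, time in s.
With the tool pointing down it reaches from about 0.3 to 0.875 m from the base axis. Payload 6.4 kg.
Tool frame: the origin (TCP) lies between the finger pads; the fingertips stand 17 mm ahead of it and the grasp point (between the pads) lies 2 mm behind it (r.tcp_to_tips is the distance from the TCP to the fingertips, in m); z points along the fingers, x is the direction in which the jaws open and shut, and the axes are right-handed (so a half turn about z gives the same grasp; the last joint's range is limited). The gripper opens to 85 mm and grips with 20 to 120 N. Pads are 22 mm wide; open, the fingers measure 114 mm over their backs; the gripper's body (76 mm by 85 mm) begins 54 mm behind the grasp point. The pads swing forward as they close: fully open they stand 13 mm farther back than shut.
Start: joints at [-1.52, 0.181, 1.607, -0, 1.354, -0.206], TCP at [0.146, -0.556, 0.248] pointing down, gripper open.
Joint ranges: [-2.99, 2.99], [-0.89, 2.07], [0.3, 2.58], [-1.14, 4.28], [0, 2.63], [-3.12, 3.12]. Speed limits (rad/s): [2.57, 2.57, 3.01, 3.14, 3.14, 3.14].

## Interface

Orientations are given as a unit quaternion [w, x, y, z].
In Python, from station import r, kin, cams, workorder gives the robot as it stands. The module is installed in compiled form; this text tells all that it offers. Calls block until the motion is done:
- r.move_pose(position, orientation): joint-space move of the TCP to a pose.
- r.movel(position, frame=None, feed=0.15): straight line of the TCP; frame=None keeps the orientation; feed is the mean speed in m/s.
- r.move_j(angles): joint-space move.
- r.grip(opening): finger opening in m; the grip force is fixed at half the most; returns when the fingers have stopped.
- r.sleep(seconds).
- kin.solve_ik(position, orientation): joint angles nearest the present ones, or None.
- r.get_obs(): the state.
- cams.read_camera(name): name is "scene" or "top" or "wrist"; returns the picture (400x640x3 uint8, red, green, blue); there is no depth.
- cams.camera_params(name): a dict with "K" (3x3 intrinsics, pixels), "dist_coeffs" ([k1, k2, p1, p2, k3] as OpenCV has them; the pictures are not rectified), "rvec" (rotation vector, rad) and "tvec" (3), from world to camera coordinates, as OpenCV has them. Camera axes: x right, y down, z forward; pixel columns grow to the right and rows downward; lengths in m; the calibration is good to about 2 mm. A picture is of the moment at which its call begins: read the wrist's pose just before it. camera_params takes no time and is no camera call; for the wrist camera it gives the pose at the moment of the call.
A pose or a line that the arm cannot do raises r.PlanningError and nothing moves.
- workorder.job_done(): hands the job in, once; it reports no verdict.
The state is a dict: "t": time; "qpos": joint angles; "qd": joint speeds; "joint_efforts": joint torques, N m; "eef_pos": TCP position; "ee_rot": TCP orientation; "contact_force": force on the tool from outside, world axes, zero at the start; "moment": the same for the moment, N m; "finger_gap": finger opening in m.
Only numpy, scipy, OpenCV 4.12 (cv2) and the standard library are available. Lean on these libraries where they do the work, as an engineer would, in place of code of your own. Each camera call takes 0.05 s, during which the arm holds its last target. There are 200 camera calls.

## Task

The corroded latch knob on the sample crate is seized: rock it back and forth until it breaks free, turn it anticlockwise until its tongue is clear of the cover, then lift the cover off and lay it on the bench beside the crate. Stand every loose jar from the bench upright in an empty pocket of the crate and press each of their caps fully home before the cover goes back. Then put the cover back squarely, fully down, and turn the knob back so that its tongue points straight over the cover; leave the jars already in the crate and the other things on the bench where they are.

Things in the scene. Friction and masses are not known exactly. Their poses are not given: they have to be found in the camera images.
- crate: Sample crate, fixed to the bench. Grey base 126 x 172 x 22 mm with six square pockets; aluminium end walls (126 x 8 mm, tops 78 mm up) centred at y = +90 and -90 mm; long sides open. Origin: centre of its underside; z up, y along its length towards the pedestal (60 x 76 x 85 mm, centred at y = 132 mm) that carries the latch knob.
- knob_grip (a point): Gripping point of the corroded latch knob: on its upright axis (crate x = 0, y = 126 mm), 113 mm above the bench. The grip is round and fluted, 28 mm across, from 94 to 126 mm above the bench; fingers slip round it if it is forced. This point turns with the knob; with the knob at 0 its axes are parallel to the crate's.
- tongue_tip (a point): End of the latch's steel tongue, which turns with the knob under the grip: 16 mm wide, from 87 to 93 mm above the bench, reaching 52 mm from the axis along the knob point's -y. With the knob at 0 it points straight over the cover, 3 mm above its edge, so that the cover cannot lift.
- knob (a joint): Knob angle, rad: 0 locked, grows anticlockwise from above, stops -0.10 and 1.5; tongue clear of the cover from about 1.05. Seized: at first it jams hard at about 0.26 (up to 0.37 when forced); only after being backed off to below -0.04 will it go on to about 0.46 (0.55 forced), where it jams again; backed off once more to below 0.09 it is free for good. Friction 0.12 N m; stays where left.
- cover_handle (a point): Centre of the black handle of the loose cover (0.22 kg): an upright bar 14 mm thick (along x), 60 mm long (along y), 30 mm tall, on the middle of the plate. With the cover fully down on the crate this point is 100 mm above the bench over the crate's centre, axes parallel to the crate's; lying on the bench it is 32 mm above it.
- cover: The cover itself; origin at its centre, level with the lower edge of its ribs. Clear plate 124 x 186 x 6 mm (x, y, z), underside 10 mm above the origin. Under it two ribs, 10 mm deep, 4 mm thick, 116 mm long, at y = +80 and -80 mm go inside the crate's end walls with 4 mm play.
- pocket0 (a point): Centre of the floor of one of the crate's six pockets, 12 mm above the bench, at x = -33, y = -54 mm in the crate's frame. All six: x = -33 and +33 mm, y = -54, 0 and +54 mm. Each is 43 mm square and 10 mm deep; jars already stand in two or three of them.
- jar0_centre (a point): Loose sample jar to load (may be absent): white, round, 38 mm across, stands upright, with a flat push-on blue cap 38 mm across and 13 mm high. This point is on its axis 30 mm above its underside; the plain body to grip reaches from 0 to 42 mm above the underside. Top of the cap 66 mm above the underside when proud, 60 mm when home. 0.08 kg.
- cap0 (a joint): How far the cap of jar0 is pushed down, m: 0 = stands 6 mm proud, 0.006 = fully home against a firm stop. It slides stiffly at about 5 N and stays.
- jar1_centre (a point): Loose sample jar to load (may be absent): white, round, 38 mm across, stands upright, with a flat push-on blue cap 38 mm across and 13 mm high. This point is on its axis 30 mm above its underside; the plain body to grip reaches from 0 to 42 mm above the underside. Top of the cap 66 mm above the underside when proud, 60 mm when home. 0.08 kg.
- cap1 (a joint): How far the cap of jar1 is pushed down, m: 0 = stands 6 mm proud, 0.006 = fully home against a firm stop. It slides stiffly at about 5 N and stays.
- jar2_centre (a point): Loose sample jar to load (may be absent): white, round, 38 mm across, stands upright, with a flat push-on blue cap 38 mm across and 13 mm high. This point is on its axis 30 mm above its underside; the plain body to grip reaches from 0 to 42 mm above the underside. Top of the cap 66 mm above the underside when proud, 60 mm when home. 0.08 kg.
- cap2 (a joint): How far the cap of jar2 is pushed down, m: 0 = stands 6 mm proud, 0.006 = fully home against a firm stop. It slides stiffly at about 5 N and stays.
- jar3_centre (a point): Loose sample jar to load (may be absent): white, round, 38 mm across, stands upright, with a flat push-on blue cap 38 mm across and 13 mm high. This point is on its axis 30 mm above its underside; the plain body to grip reaches from 0 to 42 mm above the underside. Top of the cap 66 mm above the underside when proud, 60 mm when home. 0.08 kg.
- cap3 (a joint): How far the cap of jar3 is pushed down, m: 0 = stands 6 mm proud, 0.006 = fully home against a firm stop. It slides stiffly at about 5 N and stays.
- stock0_centre (a point): A jar of the same kind already standing in one of the crate's pockets (may be absent), cap already home, top 60 mm above its underside; this point is on its axis 30 mm above its underside. Leave it where it is.
- stock1_centre (a point): A jar of the same kind already standing in one of the crate's pockets (may be absent), cap already home, top 60 mm above its underside; this point is on its axis 30 mm above its underside. Leave it where it is.
- stock2_centre (a point): A jar of the same kind already standing in one of the crate's pockets (may be absent), cap already home, top 60 mm above its underside; this point is on its axis 30 mm above its underside. Leave it where it is.
- stock3_centre (a point): A jar of the same kind already standing in one of the crate's pockets (may be absent), cap already home, top 60 mm above its underside; this point is on its axis 30 mm above its underside. Leave it where it is.
- stock4_centre (a point): A jar of the same kind already standing in one of the crate's pockets (may be absent), cap already home, top 60 mm above its underside; this point is on its axis 30 mm above its underside. Leave it where it is.
- stock5_centre (a point): A jar of the same kind already standing in one of the crate's pockets (may be absent), cap already home, top 60 mm above its underside; this point is on its axis 30 mm above its underside. Leave it where it is.
- wash_bottle: Bystander: white squat wash bottle 56 mm across, 110 mm tall; origin at its underside.
- beaker: Bystander: glass beaker 68 mm across, 75 mm tall; origin at its underside.
- spatula: Bystander: wooden-handled metal spatula 170 mm long, lying flat; origin at its middle.
Not all that is in view belongs to the job. Leave any yellow look-alike of the part that bears jar2_centre alone.

How it is judged:
On the way, in this order (a step that is already met when the one before it is completed fails the run):
1. the knob is broken free and turned until its tongue is clear of the cover (at least 1.0 rad) (value of joint knob above 1 rad), for 0.2 s.
2. the cover lies on the bench beside the crate (horizontal distance between cover_handle and crate above 0.13 m and height (world z) of cover_handle below 0.045 m and angle between cover_handle's own z axis and vertical below 0.25 rad), for 0.2 s.
3. with the cover still off, every jar stands in a pocket with its cap fully home (x of jar0_centre in the frame of crate between -0.05 and 0.05 m and y of jar0_centre in the frame of crate between -0.075 and 0.075 m and z of each of jar0_centre, jar1_centre, jar2_centre, jar3_centre in the frame of crate below 0.046 m and angle between each of jar0_centre, jar1_centre, jar2_centre, jar3_centre's own z axis and vertical below 0.12 rad and value of joint each of cap0, cap1, cap2, cap3 above 0.0045 m and x of jar1_centre in the frame of crate between -0.05 and 0.05 m and y of jar1_centre in the frame of crate between -0.075 and 0.075 m and x of jar2_centre in the frame of crate between -0.05 and 0.05 m and y of jar2_centre in the frame of crate between -0.075 and 0.075 m and x of jar3_centre in the frame of crate between -0.05 and 0.05 m and y of jar3_centre in the frame of crate between -0.075 and 0.075 m and horizontal distance between cover_handle and crate above 0.1 m), for 0.2 s.
4. the cover is back on the crate, fully down, with the tongue still clear (x of cover_handle in the frame of crate between -0.01 and 0.01 m and y of cover_handle in the frame of crate between -0.01 and 0.01 m and z of cover_handle in the frame of crate below 0.1025 m and angle between cover_handle's own z axis and vertical below 0.06 rad and angle between the x axis of cover_handle and the x axis of crate, either way round below 0.1 rad and value of joint knob above 0.9 rad), for 0.2 s.
At the end, for the whole second after the job is handed in: every loose jar stands upright in a pocket of the crate (bottomed to 4 mm) with its cap pushed at least 4.5 mm of its 6 mm; the cover lies on the crate within 10 mm and 0.1 rad of square and within 2.5 mm of fully down; the knob is within 0.25 rad of locked (x of jar0_centre in the frame of crate between -0.05 and 0.05 m and y of jar0_centre in the frame of crate between -0.075 and 0.075 m and z of each of jar0_centre, jar1_centre, jar2_centre, jar3_centre in the frame of crate below 0.046 m and angle between each of jar0_centre, jar1_centre, jar2_centre, jar3_centre's own z axis and vertical below 0.12 rad and value of joint each of cap0, cap1, cap2, cap3 above 0.0045 m and x of jar1_centre in the frame of crate between -0.05 and 0.05 m and y of jar1_centre in the frame of crate between -0.075 and 0.075 m and x of jar2_centre in the frame of crate between -0.05 and 0.05 m and y of jar2_centre in the frame of crate between -0.075 and 0.075 m and x of jar3_centre in the frame of crate between -0.05 and 0.05 m and y of jar3_centre in the frame of crate between -0.075 and 0.075 m and x of cover_handle in the frame of crate between -0.01 and 0.01 m and y of cover_handle in the frame of crate between -0.01 and 0.01 m and z of cover_handle in the frame of crate below 0.1025 m and angle between cover_handle's own z axis and vertical below 0.06 rad and angle between the x axis of cover_handle and the x axis of crate, either way round below 0.1 rad and value of joint knob between -0.25 and 0.25 rad); the robot touches nothing.
It fails at once if a jar that was already in the crate is taken from its place (moved over 20 mm) (distance of any of stock0_centre, stock1_centre, stock2_centre, stock3_centre, stock4_centre, stock5_centre from where it was at the start of the episode above 0.02 m).
It fails at once if a bystander is pushed more than 30 mm (distance of any of wash_bottle, beaker, spatula from where it was at the start of the episode above 0.03 m).
Of stock0, stock1, stock2, stock3, stock4, stock5 only 2 to 3 are there at a start; the rules pass over those that are not, and their reading is None.
Of jar0, jar1, jar2, jar3 only 2 to 3 are there at a start; the rules pass over those that are not, and their reading is None.
At some moment in a run one of jar0, jar1, jar2, jar3 may be knocked a few centimetres aside while the robot is not near it.
It also fails if it takes over 210 s, if anything falls off the work surface, if the arm or the gripper's body presses on something with over 40 N, if the wrist force passes 120 N, or if a joint passes its speed limit or range.

## Working session

There is one attempt and no reset: what is moved stays moved. The work goes in short steps, each a Python script; the robot and the scene stay as the last script left them, time stands still between calls to the robot, and variables do not carry over. Pictures are saved under pics/ and viewed, about 12 in all and at most 16, crops included, and the job is handed in when it is done.

```bash
mkdir -p pics; ls; cat > h.py <<'E'
import numpy as np, cv2
from station import r, kin, cams, workorder
def cam(n):
    p=cams.camera_params(n); im=cams.read_camera(n); return im,p
def save(im,f): cv2.imwrite('pics/'+f,cv2.cvtColor(im,cv2.COLOR_RGB2BGR))
def ray(p,uv):
    K=np.array(p['K'],float);d=np.array(p['dist_coeffs'],float)
    n=cv2.undistortPoints(np.array(uv,float).reshape(1,1,2),K,d).ravel()
    R=cv2.Rodrigues(np.array(p['rvec'],float))[0];t=np.array(p['tvec'],float).ravel()
    return -R.T@t, R.T@np.array([n[0],n[1],1.])
def onz(p,uv,z):
    o,d=ray(p,uv); return o+d*(z-o[2])/d[2]
def tri(rs):
    A=np.zeros((3,3));b=np.zeros(3)
    for o,d in rs:
        d=d/np.linalg.norm(d);M=np.eye(3)-np.outer(d,d);A+=M;b+=M@o
    return np.linalg.solve(A,b)
def proj(p,P):
    return cv2.projectPoints(np.array(P,float).reshape(-1,1,3),np.array(p['rvec'],float),np.array(p['tvec'],float),np.array(p['K'],float),np.array(p['dist_coeffs'],float))[0].reshape(-1,2)
def down(yaw): # tool z down, tool x at yaw
    return np.array([0,np.cos(yaw/2),np.sin(yaw/2),0.])
E
python3 - <<'E'
from h import *
o=r.get_obs();print({k:np.round(v,3) for k,v in o.items()}, r.tcp_to_tips)
for n in ('scene','top','wrist'):
    im,p=cam(n);save(im,f'{n}0.png');print(n,np.round(ray(p,(320,200)),3),p['K'][0])
E
```

```text
pics
{'t': np.float64(0.0), 'qpos': array([-1.52 ,  0.182,  1.608,  0.   ,  1.354, -0.206]), 'qd': array([ 0.001,  0.002,  0.   , -0.   ,  0.   , -0.001]), 'joint_efforts': array([ 1.0000e-03, -4.4487e+01, -3.5133e+01, -0.0000e+00,  9.0000e-03,
        0.0000e+00]), 'eef_pos': array([ 0.146, -0.556,  0.247]), 'ee_rot': array([-0.001,  0.792, -0.611, -0.001]), 'contact_force': array([-0.19 ,  0.384,  0.146]), 'moment': array([-0.006,  0.023,  0.008]), 'finger_gap': np.float64(0.085)} 0.017
scene [[ 1.186 -0.466  0.898]
 [-0.569  0.417 -0.708]] [426.28353743   0.         318.42636205]
top [[ 4.220e-01 -1.000e-03  1.384e+00]
 [ 1.180e-01  1.300e-02 -9.930e-01]] [421.90408445   0.         321.60564312]
wrist [[ 0.212 -0.539  0.372]
 [-0.276 -0.088 -0.957]] [337.78310787   0.         314.41618079]
```

View pics/scene0.png

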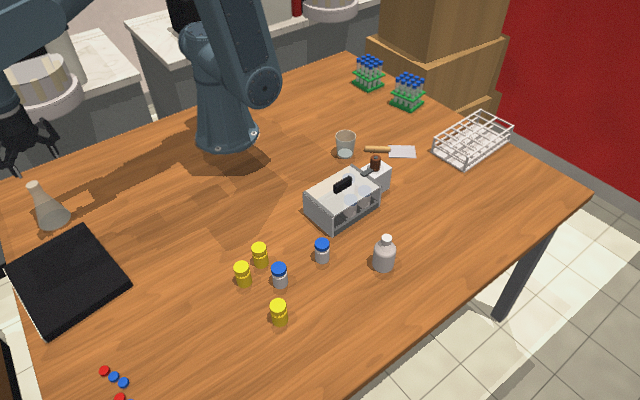

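View pics/top0.png

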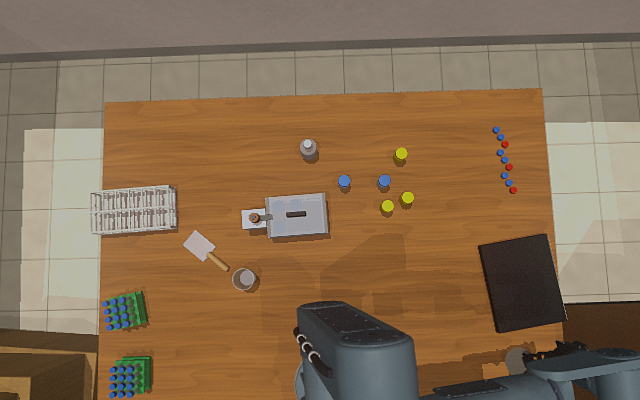

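Scene and top views: the crate is at top (297,214), its knob at (254,217), and the black handle at (296,214). Two candidates have white bodies and blue caps, at top (344,181) and (385,181), which matches the description. Three are yellow look-alikes at (401,153), (407,198) and (388,206), so I leave those alone. Next I measure and take a confirming crop.

```bash
cat >> h.py <<'E'
def blobs(im,kind,amin=20,roi=None):
    h=cv2.cvtColor(im,cv2.COLOR_RGB2HSV);H,S,V=[h[...,i].astype(int) for i in range(3)]
    m={'blue':(H>100)&(H<125)&(S>130)&(V>80),'black':(V<60),'brown':((H<15)|(H>170))&(S>60)&(V<130)}[kind].astype(np.uint8)
    if roi: k=np.zeros_like(m);k[roi[1]:roi[3],roi[0]:roi[2]]=1;m*=k
    n,l,st,c=cv2.connectedComponentsWithStats(m)
    return [(np.round(c[i],1),st[i]) for i in range(1,n) if st[i,4]>=amin]
E
python3 - <<'E'
from h import *
d={}
T,pt=cam('top');S,ps=cam('scene')
for k,rt,rs in (('blue',(330,160,400,200),(250,225,345,300)),('black',(275,195,325,235),(325,170,360,200)),('brown',(240,205,272,228),(362,150,390,180))):
    a=blobs(T,k,12,rt);b=blobs(S,k,12,rs)
    print(k,'T',[(list(c),list(s)) for c,s in a],'S',[(list(c),list(s)) for c,s in b])
    for c,s in a:
        for c2,s2 in b:
            A=ray(pt,c);B=ray(ps,c2);P=tri([A,B])
            res=np.linalg.norm(np.cross(P-A[0],A[1]/np.linalg.norm(A[1])))
            print(c,c2,np.round(P,3),round(res,4))
big=np.vstack([cv2.resize(T[135:295,200:420],(800,582),interpolation=cv2.INTER_CUBIC)])
save(big,'crop1.png')
E
```

```text
blue T [([np.float64(343.8), np.float64(180.3)], [np.int32(338), np.int32(175), np.int32(12), np.int32(12), np.int32(100)]), ([np.float64(384.3), np.float64(180.1)], [np.int32(379), np.int32(175), np.int32(12), np.int32(11), np.int32(103)])] S [([np.float64(321.5), np.float64(244.1)], [np.int32(315), np.int32(238), np.int32(14), np.int32(14), np.int32(162)]), ([np.float64(278.1), np.float64(268.5)], [np.int32(271), np.int32(261), np.int32(15), np.int32(16), np.int32(186)])]
[343.8 180.3] [321.5 244.1] [ 0.64  -0.063  0.059] 0.0008
[343.8 180.3] [278.1 268.5] [ 0.624 -0.119  0.005] 0.0597
[384.3 180.1] [321.5 244.1] [ 0.656 -0.139  0.133] 0.0512
[384.3 180.1] [278.1 268.5] [ 0.637 -0.191  0.06 ] 0.0007
black T [([np.float64(297.7), np.float64(215.2)], [np.int32(287), np.int32(211), np.int32(19), np.int32(6), np.int32(26)])] S [([np.float64(342.1), np.float64(184.6)], [np.int32(334), np.int32(176), np.int32(18), np.int32(18), np.int32(172)])]
[297.7 215.2] [342.1 184.6] [0.532 0.087 0.099] 0.0026
brown T [([np.float64(259.2), np.float64(207.3)], [np.int32(252), np.int32(206), np.int32(14), np.int32(3), np.int32(22)]), ([np.float64(257.1), np.float64(218.8)], [np.int32(253), np.int32(213), np.int32(7), np.int32(10), np.int32(24)])] S [([np.float64(374.5), np.float64(164.3)], [np.int32(370), np.int32(158), np.int32(11), np.int32(14), np.int32(100)])]
[259.2 207.3] [374.5 164.3] [0.552 0.193 0.131] 0.0043
[257.1 218.8] [374.5 164.3] [0.525 0.211 0.102] 0.0033
```

View pics/crop1.png

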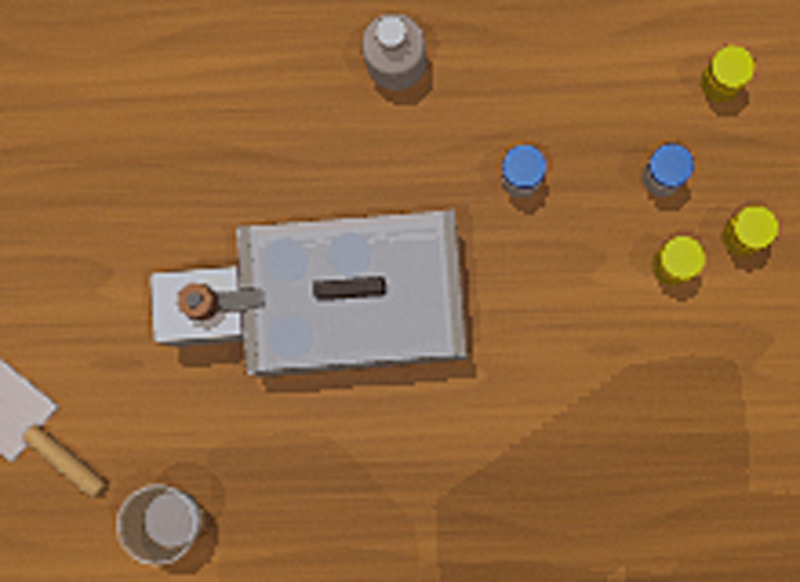

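The crop confirms two white jars with blue caps. The yellow ones stay. Through the clear cover I see stock jars in pockets (+33,+54), (+33,0) and (-33,+54). The beaker is at crop (160,525), the spatula at bottom left and the wash bottle at the top. Next is a closer look at the crate from two wrist-camera positions.

```bash
python3 - <<'E'
from h import *
import pickle
r.move_pose([0.146,-0.4,0.33],r.get_obs()['ee_rot']) if kin.solve_ik([0.146,-0.4,0.33],r.get_obs()['ee_rot']) is not None else None
out=[]
for i,x in enumerate((0.48,0.58)):
    r.move_pose([x,0.17,0.33],down(0.06)); r.sleep(.3)
    im,p=cam('wrist');save(im,f'w{i}.png');out.append((im,p))
pickle.dump(out,open('w.pkl','wb'));print(r.get_obs()['t'],r.get_obs()['qpos'])
A=np.hstack([o[0] for o in out]);save(cv2.resize(out[0][0],(800,500)),'w0b.png')
E
```

```text
4.5167 [8.93416979e-02 1.89615564e-01 1.43148501e+00 3.76443110e-05
 1.51964602e+00 2.89466378e-02]
```

View pics/w0.png

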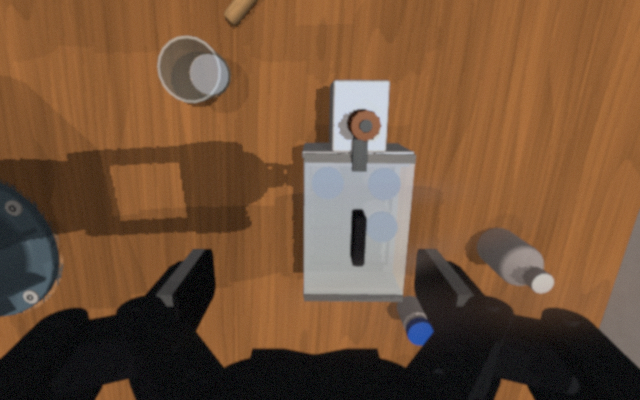

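View pics/w1.png

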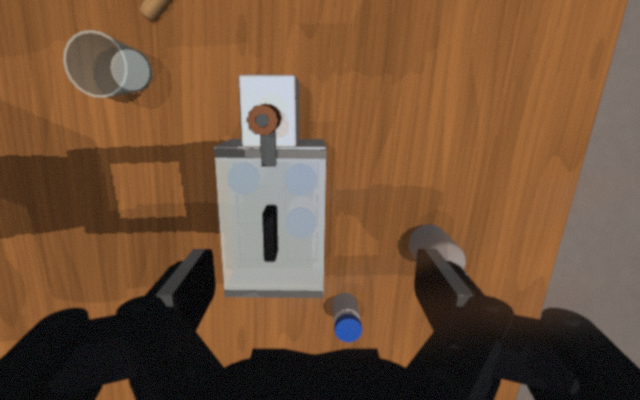

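Both views show the knob (A (366,125), B (263,119)), the tongue pointing over the cover, the black handle (A (358,238), B (270,232)), the end walls and the three stock discs. Now I triangulate these.

```bash
python3 - <<'E'
from h import *
import pickle
o=pickle.load(open('w.pkl','rb'))
pa,pb=o[0][1],o[1][1]
for k,ra,rb in (('brown',(345,100,390,142),(240,95,285,137)),('black',(335,200,380,275),(255,195,285,270))):
    a=max(blobs(o[0][0],k,20,ra),key=lambda t:t[1][4]);b=max(blobs(o[1][0],k,20,rb),key=lambda t:t[1][4])
    print(k,a,b,np.round(tri([ray(pa,a[0]),ray(pb,b[0])]),4))
# wall corners (outer upper), by eye: far-left, far-right, near-left, near-right of wall tops
CA=[(303,148),(413,150),(304,299),(404,299)];CB=[(216,146),(325,144),(225,296),(324,297)]
P=[tri([ray(pa,a),ray(pb,b)]) for a,b in zip(CA,CB)]
print(np.round(P,4))
P=np.array([onz(pa,a,.078) for a in CA]);Q=np.array([onz(pb,a,.078) for a in CB]);print(np.round(P,4),np.round(Q,4))
def c(im,x0,y0,x1,y1): return cv2.resize(im[y0:y1,x0:x1],None,fx=3.2,fy=3.2,interpolation=cv2.INTER_CUBIC)
save(np.hstack([c(o[0][0],295,100,420,285),c(o[1][0],208,95,333,280)]),'crop2.png')
E
```

```text
brown (array([354. , 122.8]), array([348, 110,  19,  32, 139], dtype=int32)) (array([257.8, 121.8]), array([247, 110,  23,  23, 187], dtype=int32)) [0.5174 0.2141 0.0992]
black (array([357.7, 236.8]), array([351, 210,  15,  55, 686], dtype=int32)) (array([269.9, 232.6]), array([263, 206,  14,  55, 695], dtype=int32)) [0.5331 0.0901 0.0994]
[[ 0.4654  0.1812  0.0687]
 [ 0.5893  0.1896  0.0749]
 [ 0.4765 -0.0068  0.0803]
 [ 0.6007  0.0042  0.0869]]
[[ 4.655e-01  1.841e-01  7.800e-02]
 [ 5.884e-01  1.893e-01  7.800e-02]
 [ 4.765e-01 -7.600e-03  7.800e-02]
 [ 6.035e-01 -1.000e-04  7.800e-02]] [[ 0.468   0.1811  0.078 ]
 [ 0.5892  0.1907  0.078 ]
 [ 0.4758 -0.009   0.078 ]
 [ 0.6014 -0.0029  0.078 ]]
```

View pics/crop2.png

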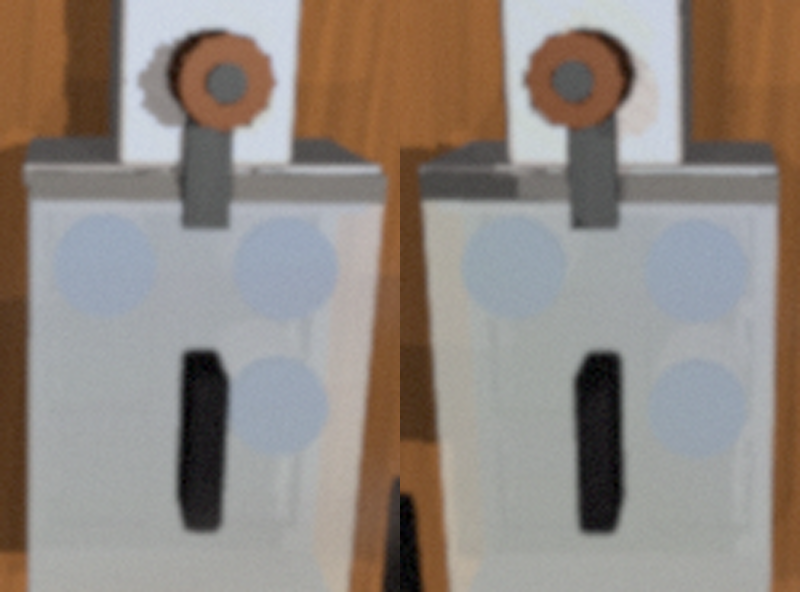

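```bash
python3 - <<'E'
from h import *
import pickle
o=pickle.load(open('w.pkl','rb'));pa,pb=o[0][1],o[1][1]
k=tri([ray(pa,(365.9,125.6)),ray(pb,(262.1,120.6))]);print('knob top',np.round(k,4))
Y=.058;C=np.array([.5333,.0904]);kx=C+.126*np.array([-np.sin(Y),np.cos(Y)]);print(kx)
kx=(kx+k[:2])/2
r.move_pose([*kx,.22],down(Y));r.grip(.06)
r.movel([*kx,.117],feed=.08);r.grip(0.0)
ob=r.get_obs();print(ob['finger_gap'],ob['contact_force'],ob['moment'],ob['eef_pos'])
def turn(a,n=None):
    ob=r.get_obs();q=ob['ee_rot'];
    r.move_pose([*kx,.117],down(Y+a));r.sleep(.3);ob=r.get_obs()
    print(a,'mz',np.round(ob['moment'],3),'F',np.round(ob['contact_force'],1))
for a in (.1,.2,.24,.27,.30,.33): turn(a)
for a in (.1,0,-.06,-.1): turn(a)
print(ob['t'])
E
```

```text
knob top [0.5257 0.2157 0.1256]
[0.5259961  0.21618813]
0.02642100341550442 [0.54154354 0.21529437 5.28473197] [-0.00709785 -0.08812936 -0.01218314] [0.52643464 0.21599062 0.11766184]
0.1 mz [-0.037  0.007  0.406] F [ 0.6 -0.9  5.5]
0.2 mz [-0.174  0.186  0.158] F [-0.9 -1.4  9.4]
0.24 mz [-0.17   0.171  0.089] F [-0.4 -1.8  9.7]
0.27 mz [-0.181  0.183  0.103] F [ 0.1 -2.   9.6]
0.3 mz [-0.114  0.093 -0.102] F [-0.7 -1.7  9.5]
0.33 mz [-0.094 -0.014 -0.473] F [-0.1 -2.6  8.5]
0.1 mz [-0.183  0.225 -0.169] F [-1.9 -2.4  9.8]
0 mz [-0.221  0.325 -0.095] F [-1.9 -2.6 10.9]
-0.06 mz [-0.233  0.327 -0.101] F [-2.1 -2.9 11.1]
-0.1 mz [-0.195  0.382 -0.118] F [-2.7 -3.4 11. ]
7.3167
```

```bash
cat >> h.py <<'E'
Y=.058;C=np.array([.5333,.0904]);kx=np.array([.5259,.2160])
def turn(a,n=1):
    r.move_pose([*kx,.117],down(Y+a));r.sleep(.3);ob=r.get_obs()
    print(round(a,2),'mz',np.round(ob['moment'][2],3),'F',np.round(ob['contact_force'],1))
E
python3 - <<'E'
from h import *
for a in (-.12,.2,.35,.42,.46,.49,.52,.55): turn(a)
for a in (.3,.1,.05,.0,-.03): turn(a)
for a in (.3,.5,.6,.7): turn(a)
im,p=cam('wrist');save(im,'k1.png');print(r.get_obs()['finger_gap'],r.get_obs()['t'])
E
```

```text
-0.12 mz 0.218 F [-1.9 -2.2 11.2]
0.2 mz 0.144 F [-2.  -3.   9.2]
0.35 mz 0.129 F [-0.8 -2.8  9.9]
0.42 mz 0.12 F [-0.4 -1.1  9.7]
0.46 mz 0.154 F [ 0.3 -1.9  9.4]
0.49 mz 0.152 F [-0.1 -1.8  9.5]
0.52 mz 0.178 F [-0.4 -2.2  8.4]
0.55 mz 0.125 F [ 0.9 -1.2  8.5]
0.3 mz -0.117 F [-0.5 -2.2  9.6]
0.1 mz -0.145 F [-2.5 -2.7 10.5]
0.05 mz -0.147 F [-1.4 -3.  10.1]
0.0 mz -0.114 F [-1.3 -2.8 10.1]
-0.03 mz -0.074 F [-2.3 -3.1 10.5]
0.3 mz 0.098 F [-0.7 -2.5  9.4]
0.5 mz 0.118 F [ 0.9 -1.9  8.8]
0.6 mz 0.147 F [ 1.2 -1.3  8.6]
0.7 mz 0.152 F [ 1.  -1.6  8.4]
0.02595609472573127 22.8583
```

View pics/k1.png

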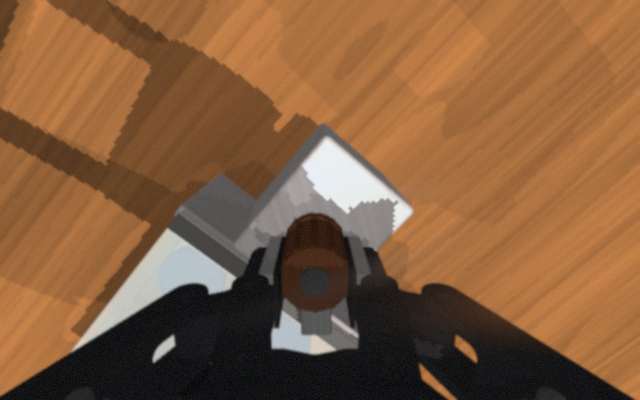

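The tongue (at (316,325)) stays aligned with the gripper at 0.7 rad, so the knob is following. I keep turning.

```bash
python3 - <<'E'
from h import *
for a in (.9,1.1,1.25,1.33): turn(a)
r.grip(.06);r.sleep(.2)
p0=r.get_obs()['eef_pos'];r.movel([*p0[:2],.22],feed=.12)
r.move_pose([.48,.17,.33],down(.06));r.sleep(.3)
im,p=cam('wrist');save(cv2.resize(im[60:320,240:500],(780,780))[:600],'k2.png');print(r.get_obs()['t'])
E
```

```text
0.9 mz 0.175 F [ 2.  -0.4  7.8]
1.1 mz 0.104 F [ 1.9 -0.   7.7]
1.25 mz 0.109 F [2.3 1.1 7. ]
1.33 mz 0.121 F [2.3 2.2 6. ]
28.325
```

View pics/k2.png

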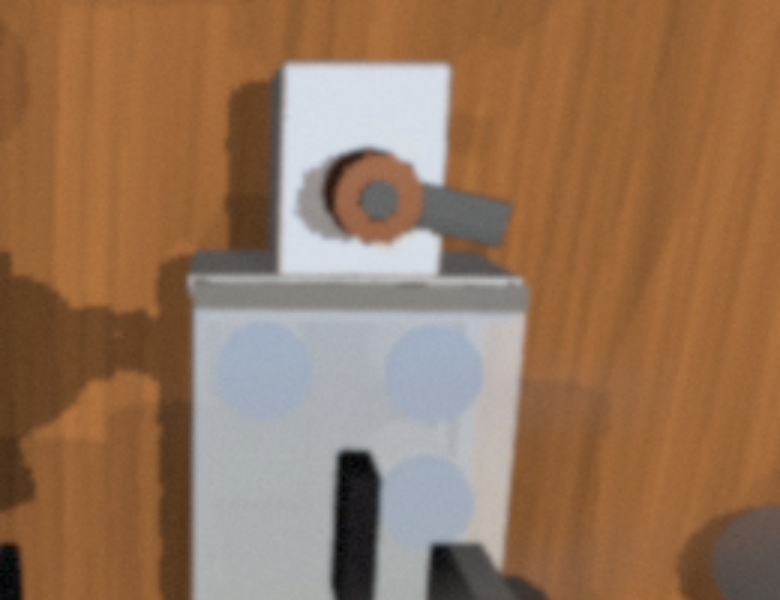

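The knob is free and the tongue points off to the side at about 1.3 rad, clear of the cover. Now I take the cover off.

```bash
python3 - <<'E'
from h import *
def st(s):
    ob=r.get_obs();print(s,'F',np.round(ob['contact_force'],1),'gap',round(float(ob['finger_gap']),4),'p',np.round(ob['eef_pos'],4),round(float(ob['t']),1))
r.move_pose([*C,.2],down(Y));r.grip(.045);r.movel([*C,.106],feed=.1);st('at')
r.grip(0);st('grip')
r.movel([*C,.15],feed=.06);st('lift');r.movel([*C,.22],feed=.15)
D=[.37,.015]
r.movel([*D,.22],feed=.2);r.movel([*D,.06],feed=.12);st('low')
for z in (.05,.044,.041,.039,.038):
    r.movel([*D,z],feed=.05);st(z)
    if r.get_obs()['contact_force'][2]>8: break
r.grip(.045);r.movel([*D,.2],feed=.15);st('off')
r.move_pose([.55,-.06,.33],down(Y));r.sleep(.3)
im,p=cam('wrist');T,pt=cam('top');save(np.vstack([im,T])[:, :][150:750],'c1.png')
import pickle;pickle.dump((im,p,T,pt),open('c.pkl','wb'))
for c,s in blobs(T,'black',20,(300,200,360,300)): print('cover handle top',c,onz(pt,c,.04),s[4])
E
```

```text
at F [ 0.5 -0.2  0.8] gap 0.0446 p [0.5339 0.0904 0.1067] 30.4
grip F [0.  0.3 4.9] gap 0.0129 p [0.5339 0.0904 0.1068] 30.8
lift F [-0.3  0.3 -2.2] gap 0.0133 p [0.533  0.0904 0.1497] 31.7
low F [ 0.4  0.  -1.4] gap 0.0127 p [0.3706 0.0149 0.0605] 34.8
0.05 F [ 0.1  0.  -2.8] gap 0.0129 p [0.3696 0.0151 0.0497] 35.2
0.044 F [-0.1 -0.5 -2.4] gap 0.0129 p [0.3696 0.0151 0.0436] 35.4
0.041 F [ 0.6 -0.2 -2.2] gap 0.0128 p [0.3699 0.015  0.0408] 35.7
0.039 F [ 0.4  0.3 -2. ] gap 0.0131 p [0.37   0.015  0.0389] 35.9
0.038 F [-5.3  0.6 13.5] gap 0.0129 p [0.37   0.015  0.0388] 36.2
off F [ 0.5 -0.9 -0.4] gap 0.0448 p [0.3694 0.0152 0.1991] 37.8
cover handle top [318.4 221.9] [0.51171615 0.02273841 0.04      ] 75
cover handle top [349.7 211.6] [ 0.54174827 -0.0781563   0.04      ] 154
cover handle top [350.6 202.3] [ 0.57154964 -0.08208986  0.04      ] 45
cover handle top [311.2 261.9] [0.38581538 0.04897205 0.04      ] 32
cover handle top [342.4 273.6] [ 0.34650912 -0.04832922  0.04      ] 27
```

View pics/c1.png

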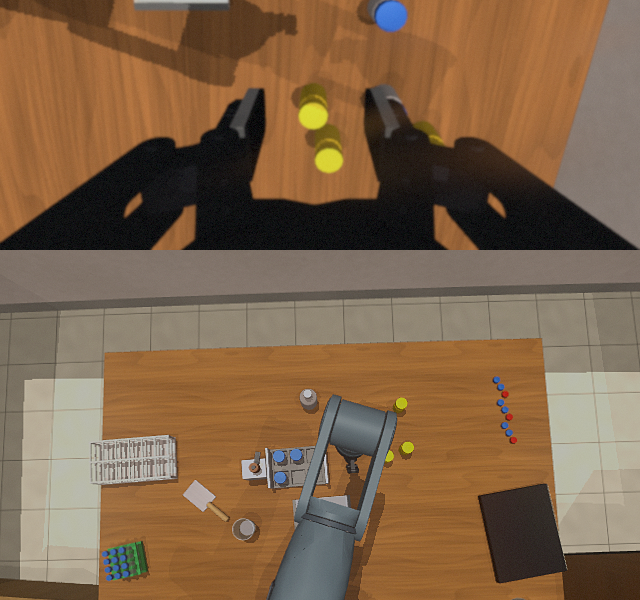

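The cover is lying beside the crate (released level, 68 mm lower than when gripped) and the pockets are visible. Yellow jars are near TCP and stay put. Next I measure the loose jars close up, plus the empty pockets.

```bash
python3 - <<'E'
from h import *
import pickle
V=[]
for x in (.62,.66):
    r.move_pose([x,-.10,.30],down(Y));r.sleep(.3);V.append(cam('wrist'))
B=[blobs(v[0],'blue',80) for v in V]
for b in B: print([(list(c),s[4],list(s[:4])) for c,s in b])
for a in B[0]:
    for b in B[1]:
        A=ray(V[0][1],a[0]);Bb=ray(V[1][1],b[0]);P=tri([A,Bb]);e=np.linalg.norm(np.cross(P-A[0],A[1]/np.linalg.norm(A[1])))
        if e<.003: print(a[0],b[0],np.round(P,4),round(e,4))
for x in (.50,.57):
    r.move_pose([x,.08,.28],down(Y));r.sleep(.3);V.append(cam('wrist'))
pickle.dump(V,open('v.pkl','wb'))
print(np.round(proj(V[2][1],[*C,.022]),0),r.get_obs()['t'])
save(np.vstack([V[2][0][100:400],V[3][0][100:400]]),'p1.png')
E
```

```text
[([np.float64(334.5), np.float64(129.7)], np.int32(934), [np.int32(318), np.int32(113), np.int32(34), np.int32(35)]), ([np.float64(341.4), np.float64(242.4)], np.int32(745), [np.int32(327), np.int32(227), np.int32(30), np.int32(31)])]
[([np.float64(297.7), np.float64(127.3)], np.int32(945), [np.int32(281), np.int32(110), np.int32(34), np.int32(35)]), ([np.float64(308.0), np.float64(240.7)], np.int32(755), [np.int32(293), np.int32(225), np.int32(31), np.int32(32)])]
[334.5 129.7] [297.7 127.3] [ 0.6385 -0.0621  0.0589] 0.0
[341.4 242.4] [308.  240.7] [ 0.6564 -0.1919  0.0592] 0.0001
[[345. 153.]] 42.625
```

View pics/p1.png

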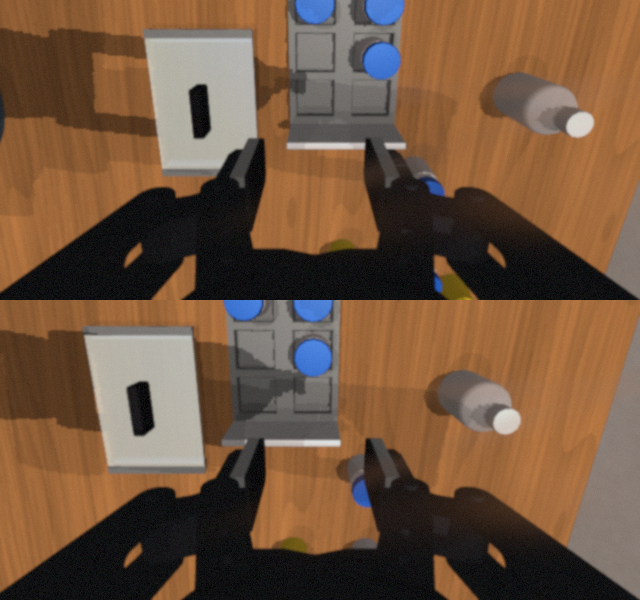

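The cover lies flat at the left, with the handle at (200,110). The empty pockets are at the near end, and the second loose jar has been knocked about 20 mm since the first look. I overlay the predicted pocket outlines to check the crate pose.

```bash
cat >> h.py <<'E'
def W(x,y): return C+np.array([x*np.cos(Y)-y*np.sin(Y),x*np.sin(Y)+y*np.cos(Y)])
E
python3 - <<'E'
from h import *
import pickle
V=pickle.load(open('v.pkl','rb'))
out=[]
for (im,p),(x0,y0) in zip(V[2:],((275,100),(215,100))):
    s=5;c=cv2.resize(im[y0:y0+110,x0:x0+80*1+50],None,fx=s,fy=s,interpolation=cv2.INTER_CUBIC)[:, :390*2]
    for px,py in ((-.033,0),(-.033,-.054),(.033,-.054)):
        q=[[*W(px+a*.0215,py+b*.0215),.022] for a,b in ((1,1),(1,-1),(-1,-1),(-1,1))]
        u=((proj(p,q)-[x0,y0])*s+s/2).astype(int)
        cv2.polylines(c,[u],True,(255,0,0),1)
    out.append(c[:, :400] if False else cv2.resize(c,(400,338)))
save(np.hstack(out),'p2.png')
E
```

```text
(no output)
```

View pics/p2.png

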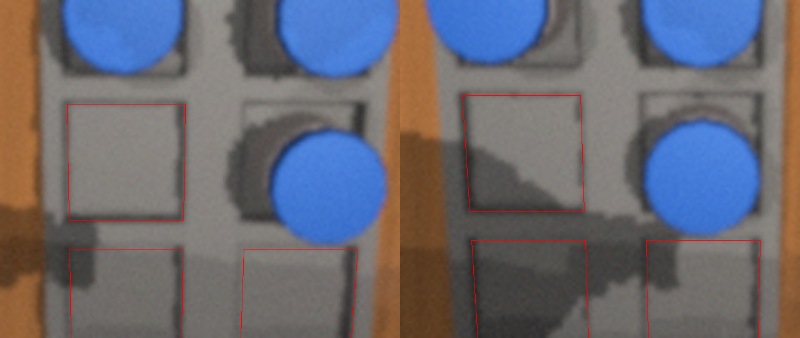

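The predicted outlines match the pockets to within about 1 mm. Loading the nearest jar now.

```bash
cat >> h.py <<'E'
def st(s):
    ob=r.get_obs();print(s,'F',np.round(ob['contact_force'],1),'gap',round(float(ob['finger_gap']),4),'p',np.round(ob['eef_pos'],4),round(float(ob['t']),1));return ob
def load(j,pk):
    j=np.array(j);d=W(*pk)
    r.grip(.065);r.move_pose([*j,.16],down(Y));r.movel([*j,.037],feed=.1);st('at jar')
    r.grip(0);
    if st('grip')['finger_gap']<.03: r.grip(.065);r.movel([*j,.16]);return False
    r.movel([*j,.18],feed=.15);r.movel([*d,.18],feed=.2);r.movel([*d,.07],feed=.12);st('above pocket')
    for z in (.062,.057,.054,.052,.0505,.0495,.0485,.0475):
        r.movel([*d,z],feed=.04);f=r.get_obs()['contact_force'][2]
        if f>10: break
    st('down');r.grip(.050);r.sleep(.2);r.movel([*d,.16],feed=.12)
    return True
def press(pk):
    d=W(*pk);r.grip(0)
    r.move_pose([*d,.12],down(Y));F0=r.get_obs()['contact_force'][2]
    z=.12
    for z in (.105,.098,.096,.094,.093,.092,.0915,.091,.0905,.09,.0895,.089,.0885,.088,.0875,.087,.0865,.086,.0855,.085):
        r.movel([*d,z],feed=.03);r.sleep(.05);ob=r.get_obs();f=ob['contact_force'][2]-F0
        print(z,round(f,1),round(float(ob['eef_pos'][2])-.017,4),end=' | ')
        if f>18: break
    r.movel([*d,.16],feed=.12);st('pressed')
E
python3 - <<'E'
from h import *
if load((.6385,-.0621),(.033,-.054)): press((.033,-.054))
r.move_pose([.64,-.12,.3],down(Y));r.grip(.065);r.sleep(.3)
im,p=cam('wrist')
for c,s in blobs(im,'blue',80): print(c,s[4],np.round(onz(p,c,.059),4))
E
```

```text
at jar F [-0.4  1.   0.2] gap 0.065 p [ 0.6392 -0.0623  0.0379] 45.1
grip F [-0.1  0.3  4.3] gap 0.0368 p [ 0.6391 -0.0623  0.0379] 45.5
above pocket F [ 0.2 -0.7 -0.3] gap 0.0366 p [0.5702 0.0383 0.0708] 48.4
down F [-5.4 -0.1 12.4] gap 0.0362 p [0.5696 0.0384 0.0499] 50.3
0.105 0.4 0.0881 | 0.098 -0.4 0.0808 | 0.096 -1.1 0.079 | 0.094 0.1 0.0769 | 0.093 2.0 0.0762 | 0.092 4.2 0.0753 | 0.0915 5.0 0.0747 | 0.091 4.5 0.074 | 0.0905 4.4 0.0735 | 0.09 4.1 0.073 | 0.0895 3.9 0.0725 | 0.089 5.5 0.0721 | 0.0885 7.8 0.072 | 0.088 11.7 0.072 | 0.0875 14.5 0.072 | 0.087 18.3 0.072 | pressed F [ 0.1  0.1 -0.6] gap 0.0002 p [0.5686 0.0385 0.1589] 58.8
[250.5   7.2] 537 [0.5679 0.0301 0.059 ]
[325.8 226. ] 781 [ 0.6564 -0.1925  0.059 ]
```

The first jar is bottomed and its cap has met its firm stop at 72 mm (12 + 60). On to the second jar.

```bash
python3 - <<'E'
from h import *
if load((.6564,-.1923),(-.033,-.054)): press((-.033,-.054))
r.move_pose([.5,.13,.33],down(Y));r.sleep(.3)
im,p=cam('wrist')
for c,s in blobs(im,'blue',80): print(c,s[4],np.round(onz(p,c,.07),4))
r.move_pose([.3,-.3,.33],down(Y-1));T,pt=cam('top');S,ps=cam('scene')
print([list(c) for c,s in blobs(T,'blue',30,(180,100,480,260))])
a=np.vstack([im[0:300],cv2.resize(T[120:280,200:440],(640,427))[:300]]);save(a,'l1.png')
import pickle;pickle.dump((im,p,T,pt,S,ps),open('l.pkl','wb'))
for c,s in blobs(T,'black',20,(280,220,360,300)): print('handle?',c,onz(pt,c,.047),s)
E
```

```text
at jar F [-0.6 -0.2 -0.4] gap 0.0645 p [ 0.6571 -0.1926  0.038 ] 62.9
grip F [-0.3  0.9  5.3] gap 0.0365 p [ 0.657  -0.1926  0.038 ] 63.3
above pocket F [ 0.8 -0.2 -1. ] gap 0.0366 p [0.5042 0.0344 0.0707] 67.0
down F [-6.2  1.6 15.4] gap 0.037 p [0.5037 0.0346 0.0499] 68.9
0.105 0.6 0.0881 | 0.098 0.8 0.0809 | 0.096 0.8 0.0789 | 0.094 1.4 0.077 | 0.093 4.9 0.0762 | 0.092 3.8 0.0751 | 0.0915 4.8 0.0745 | 0.091 5.1 0.074 | 0.0905 3.8 0.0735 | 0.09 4.7 0.073 | 0.0895 4.7 0.0725 | 0.089 5.1 0.072 | 0.0885 9.7 0.072 | 0.088 13.9 0.072 | 0.0875 17.2 0.072 | 0.087 21.2 0.0719 | pressed F [-0.2  0.4  0.1] gap 0.0001 p [0.5027 0.0347 0.159 ] 77.3
[313.1 148.1] 848 [0.4958 0.1435 0.07  ]
[371.7 149.1] 835 [0.5623 0.1463 0.07  ]
[369.6 194.8] 759 [0.5654 0.0924 0.07  ]
[313.8 229.7] 345 [0.5022 0.0445 0.07  ]
[367.3 236.6] 710 [0.568  0.0393 0.07  ]
[[np.float64(295.6), np.float64(204.4)], [np.float64(312.7), np.float64(203.1)], [np.float64(278.6), np.float64(205.9)], [np.float64(314.4), np.float64(224.1)], [np.float64(279.8), np.float64(227.1)]]
handle? [325.7 266.8] [0.36947547 0.0035906  0.047     ] [317 264  15   6  27]
```

View pics/l1.png

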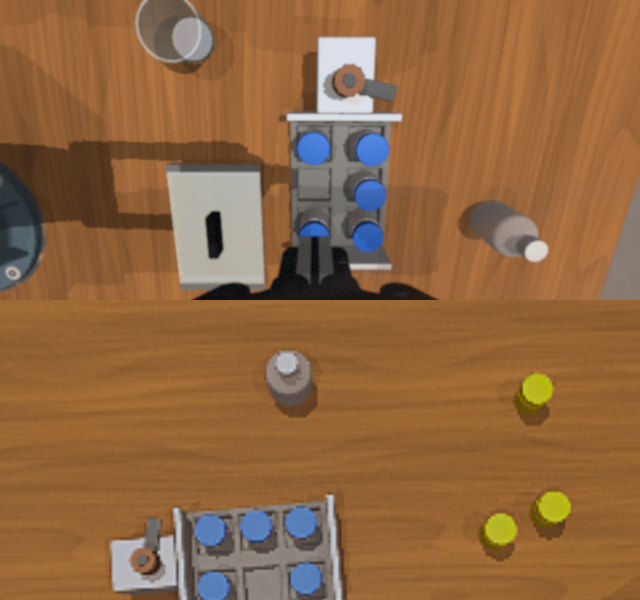

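All five jars stand in pockets and no white jar is left on the bench; the three yellow ones are untouched. Cover handle at wrist (214,234). I check for any hidden blue jar, then put the cover back.

```bash
python3 - <<'E'
from h import *
import pickle
im,p,T,pt,S,ps=pickle.load(open('l.pkl','rb'))
for c,s in blobs(S,'blue',60): print('scene blue',list(c),s[4])
for c,s in blobs(im,'black',50,(190,190,240,270)): print('handle',c,np.round(onz(p,c,.034),4))
D=[.37,.015]
r.move_pose([*D,.2],down(Y));r.grip(.045);r.movel([*D,.0395],feed=.1);st('at')
r.grip(0);st('grip')
r.movel([*D,.22],feed=.12);r.movel([*C,.22],feed=.2);r.movel([*C,.13],feed=.12);st('hi')
for z in (.12,.115,.112,.110,.1085,.107,.106,.105):
    r.movel([*C,z],feed=.04);ob=r.get_obs();print(z,np.round(ob['contact_force'],1))
    if ob['contact_force'][2]>10: break
st('down');r.grip(.045);r.sleep(.2);st('open');r.movel([*C,.2],feed=.12)
V=[]
for x in (.48,.58):
    r.move_pose([x,.17,.33],down(.06));r.sleep(.3);V.append(cam('wrist'))
pickle.dump(V,open('f.pkl','wb'))
a=[max(blobs(v[0],'black',100,ro),key=lambda t:t[1][4])[0] for v,ro in zip(V,((335,195,380,275),(250,190,290,270)))]
print('handle',np.round(tri([ray(v[1],c) for v,c in zip(V,a)]),4),'was .5331 .0901 .0994')
save(V[0][0],'f1.png')
E
```

```text
scene blue [np.float64(369.3), np.float64(60.9)] 197
scene blue [np.float64(409.6), np.float64(79.5)] 219
scene blue [np.float64(348.4), np.float64(178.1)] 117
scene blue [np.float64(364.1), np.float64(190.4)] 128
scene blue [np.float64(319.9), np.float64(195.5)] 128
scene blue [np.float64(350.1), np.float64(199.3)] 134
scene blue [np.float64(335.5), np.float64(208.5)] 141
scene blue [np.float64(118.3), np.float64(379.2)] 181
handle [213.9 234.1] [0.3701 0.016  0.034 ]
at F [ 0.4  0.  -0.1] gap 0.0452 p [0.3704 0.0149 0.0399] 83.9
grip F [-0.7 -0.3  5.5] gap 0.0128 p [0.3704 0.0149 0.04  ] 84.3
hi F [ 0.5  1.3 -1.7] gap 0.013 p [0.5339 0.0903 0.1308] 87.9
0.12 [-0.1  0.1 -2.8]
0.115 [ 1.4 -0.8 -2.7]
0.112 [-0.4  0.2 -2.7]
0.11 [ 0.3  0.1 -3. ]
0.1085 [ 0.  -0.4 -2.2]
0.107 [-3.4 -1.1  5.8]
0.106 [-6.6 -0.9 13.3]
down F [-6.6 -0.9 13.3] gap 0.0128 p [0.5336 0.0904 0.108 ] 89.8
open F [ 0.5  0.4 -0. ] gap 0.0452 p [0.5333 0.0904 0.1059] 90.4
handle [0.5329 0.0956 0.1346] was .5331 .0901 .0994
```

View pics/f1.png

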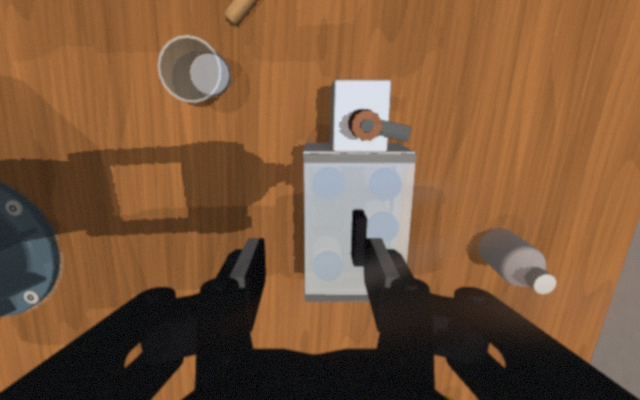

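The cover sits square as it did originally. The handle blob reading was spoiled by a finger in the mask, but the release height, 68.1 mm above the bench pick, confirms it is fully down. Now I turn the knob back.

```bash
python3 - <<'E'
from h import *
import pickle
V=pickle.load(open('f.pkl','rb'));p=V[0][1]
t=onz(p,(409,132),.093)[:2]-kx;a=np.arctan2(t[0],-t[1])-Y;print('tongue angle est',round(a,3),np.linalg.norm(t))
r.move_pose([*kx,.22],down(Y+a));r.grip(.06);r.movel([*kx,.117],feed=.08);r.grip(0);st('grip')
for b in (1.0,.7,.4,.2,.1,0.0): turn(b)
r.grip(.06);r.sleep(.2);st('open');e=r.get_obs()['eef_pos'];r.movel([*e[:2],.22],feed=.12)
r.move_pose([.48,.19,.36],down(.06));r.grip(.085);r.sleep(.3);im,p=cam('wrist')
save(cv2.resize(im[60:320,240:500],(780,780))[:600],'f2.png')
pickle.dump((im,p),open('g.pkl','wb'))
# overlay-free check: predicted handle & tongue pixels
print(proj(p,[[*C,.115],[*kx,.126],[*W(0,.074),.093]]))
E
```

```text
tongue angle est 1.386 0.050131104294746764
grip F [-1.   3.6  4.7] gap 0.0266 p [0.5262 0.2166 0.1177] 96.5
1.0 mz -0.113 F [-1.9  3.9  6.5]
0.7 mz -0.139 F [-0.9  4.3  5.1]
0.4 mz -0.11 F [-1.1  5.5  5.7]
0.2 mz -0.18 F [-0.9  4.9  5.6]
0.1 mz -0.095 F [-1.   5.2  5.1]
0.0 mz -0.14 F [-0.7  5.3  5.4]
open F [ 1.4 -0.4  0.8] gap 0.0604 p [0.5259 0.2159 0.1169] 101.0
[[354.83807181 247.91477681]
 [360.14650209 143.09533104]
 [354.90498613 183.12346896]]
```

View pics/f2.png

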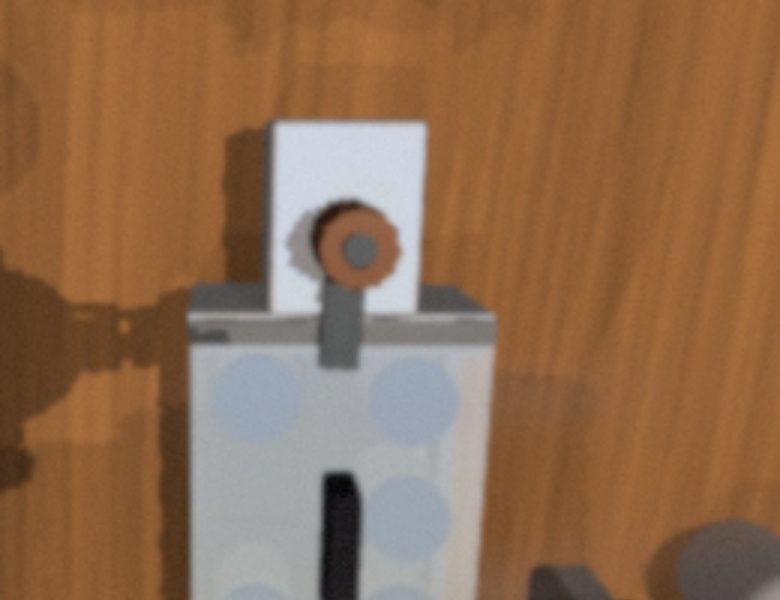

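The tongue end is at pixel (353,182), against a predicted (355,183) for exactly locked, so it is within about 0.05 rad. The arm is clear of everything. Handing in.

```bash
python3 -c "
from h import *
r.sleep(.3);st('end');workorder.job_done()"
```

```text
end F [-0.3 -0.2  0.6] gap 0.085 p [0.48 0.19 0.36] 103.7
the job is handed in; nothing more can be done
```

The job is done and handed in after 104 s on the robot's clock. My last checks found nothing out of place.

**What I did**
- **Knob and cover:** I rocked the knob free, turned it to about 1.3 rad and laid the cover on the bench on the robot's side of the crate.
- **Jars:** I stood the two white, blue-capped jars in the empty pockets (+33, -54) and (-33, -54) and pressed their caps. One jar had been knocked about 20 mm aside, so I measured it again before picking it up. I left the three yellow look-alikes alone.
- **Closing up:** I put the cover back and turned the knob to locked.

**What the checks showed**
- **Caps:** both met the firm stop with the cap top at 72 mm, which is the pocket floor plus a fully home jar.
- **Cover:** it came to rest 68.1 mm above its height on the bench, so the handle is about 100 mm up. Its edges look the same as before.
- **Tongue:** it is within about 0.05 rad of straight over the cover.
- **Final state:** the contact force is near zero and the arm is clear.

**Checks that disagreed or fell short**
- One camera reading of the cover handle came out wrong (z = 0.135 m) because a finger was in the colour mask. I went by the height at release and the picture instead.
- The second jam gave no clear torque rise. I backed the knob off anyway, and the pictures confirmed it turned freely after that.

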